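Cover the full casting mould

ROBOT

A 6-joint arm with a two-finger parallel gripper is mounted at the origin on the work surface. World frame = base frame: x ahead of the robot, y to its left, z up, the work surface at z = 0. Lengths are in mm, angles in rad, forces in N, time in s.
With the tool pointing down it reaches from about 400 to 825 mm from the base axis. Payload 7 kg.
Tool frame: the origin (TCP) lies at the very end of the fingers, on their centre line; the grasp point (between the pads) lies 19 mm behind it; x points along the fingers, z is the direction in which the jaws open and shut, and the axes are right-handed (so a half turn about x gives the same grasp; the last joint's range is limited). The gripper opens to 85 mm and grips with 20 to 120 N. Pads are 22 mm wide; open, the fingers measure 114 mm over their backs; the gripper's body (76 mm by 85 mm) begins 54 mm behind the grasp point. The pads swing forward as they close: fully open they stand 13 mm farther back than shut.
Start: joints at [-0.835, 0.359, 0.012, 0, -1.224, -0.288], TCP at [292.235, -608.435, 231.302] pointing down, gripper open.
Joint ranges: [-3.07, 3.07], [-1.43, 2.12], [-1.02, 1.25], [-3.03, 1.67], [-3.05, -0], [-3.03, 3.03]. Speed limits (rad/s): [2.39, 2.39, 3.01, 3.14, 3.14, 3.14].

INTERFACE

Orientations are given as a rotation vector (axis times angle).
In Python, from bench import ctrl gives the robot as it stands.
- The arm moves only by the shell command python3 -m handwheel 'ROWS' [FORCE]. ROWS is JSON, a list of rows, each an object with "delta_pos": the shift along the world's x, y, z in cm, a list of three; "spin": the turn about the world's z in rad; "claw": the finger opening in cm, from 0 to 8.54. A call has 1 to 20 rows; each row is the pose to reach, as a shift and turn from the pose measured when the call began; what a row does not reach only later rows make up. A row lasts 1/12 s, in which the tool goes at most 41.7 mm and 7.16 degrees, less where a joint would pass 70% of its speed; a pose out of reach is approached as far as the arm can. A call with a gripper value outside its range is refused whole. The fingers move at their own pace and stop on an object; FORCE is the grip in N (left out, the last holds). Time passes only in rows, so rows that repeat a pose let the fingers close. It gives the time, the measured TCP pose, the force and the opening at its end, in the units of the state.
- ctrl.read_state(): the state, without advancing time (a new reading comes with each control period).
- ctrl.capture(name): name is "scene" or "top" or "wrist"; returns the picture (480x640x3 uint8, blue, green, red); there is no depth.
- ctrl.camera_model(name): a dict with "vertical_fov" (degrees; the focal length in pixels is half the picture's height over the tangent of half this angle, whatever the lens; pixels are square), "cx", "cy" (the principal point, pixels), "world_from_camera" (4x4, takes a point from camera to world coordinates). Camera axes: x right, y up, looking along -z (the intrinsics and any distortion apply to the point x, -y, -z); pixel columns grow to the right and rows downward; lengths in mm; the calibration is good to about 2 mm. The wrist camera is an equidistant fisheye: a pixel r from the principal point sees the ray r / f radians off the axis. A picture is of the moment at which its call begins: read the wrist's pose just before it. camera_model takes no time and is no camera call; for the wrist camera it gives the pose at the moment of the call.
- ctrl.sign_off(): hands the job in, once; it reports no verdict.
The state is a dict: "time": time; "joints": joint angles; "qd": joint speeds; "joint_efforts": joint torques, N m; "tool_pos": TCP position; "tcp_rot": TCP orientation; "ft_force": force on the tool from outside, world axes, zero at the start; "moment": the same for the moment, N m; "finger_gap": opening from 0.0 (shut) to 1.0 (fully open).
Only numpy, scipy, OpenCV 4.12 (cv2) and the standard library are available. Lean on these libraries where they do the work, as an engineer would, in place of code of your own. Each camera call takes 0.05 s, during which the arm holds its last target.

TASK

Only one of the three moulds is full: its well holds a whole resin disc, while the other two hold just a half-disc. Take the cover plate off the sloping stand by its handle and lay it flat on the full mould, edges in line all round, setting it down gently and not dropping it. Leave the resin pieces and everything else lying as they are.

Things in the scene. Friction and masses are not known exactly. Their poses are not given: they have to be found in the camera images.
- mould_a: white plastic mould block, one of three alike, fixed to the bench: 100 mm (its x) by 120 mm (its y), 40 mm high, standing square on the bench. A round well 76 mm across and 12 mm deep in the middle of its top holds a resin piece. Origin: centre of its underside; z up.
- mould_b: white plastic mould block, one of three alike, fixed to the bench: 100 mm (its x) by 120 mm (its y), 40 mm high, standing square on the bench. A round well 76 mm across and 12 mm deep in the middle of its top holds a resin piece. Origin: centre of its underside; z up.
- mould_c: white plastic mould block, one of three alike, fixed to the bench: 100 mm (its x) by 120 mm (its y), 40 mm high, standing square on the bench. A round well 76 mm across and 12 mm deep in the middle of its top holds a resin piece. Origin: centre of its underside; z up.
- piece_whole: the whole brown resin piece: a round disc 70 mm across, 8 mm thick, lying loose in the well of one of the moulds (any of the three), its top 4 mm below the mould's top. Origin: centre of its underside, within about 3 mm of the middle of that mould.
- piece_half_1: a brown resin half-disc (half of a disc 70 mm across, 8 mm thick), lying loose in the well of one of the moulds. Origin: on its underside, at the middle of its straight edge (the centre of the full circle); it extends to its own +y.
- piece_half_2: a brown resin half-disc (half of a disc 70 mm across, 8 mm thick), lying loose in the well of one of the moulds. Origin: on its underside, at the middle of its straight edge (the centre of the full circle); it extends to its own +y.
- cover: aluminium cover plate, about 0.35 kg, 100 mm (x) by 120 mm (y) by 10 mm thick: a mould's outline. A grey solid bar handle, 90 mm long (y), 18 mm thick (x), stands 32 mm above the middle of its upper face. Symmetric about a half turn. Origin: centre of its flat underside; z to the handle side. Starts on the sloping stand, its z leaning 35 degrees from vertical, towards the robot.
- stand: fixed plywood stand, 150 mm wide, whose board slopes at 35 degrees: low on its own -x side (turned roughly to the robot), high (about 110 mm) on its +x side. A lip along the low edge, no higher than the cover is thick (8 mm), keeps the cover from sliding; the cover is free to lift off square to the board. Origin: centre of its foot; z up.
- stand_face (a point): middle of the stand's sloping face, 65 mm above the bench; the cover's underside starts within about 10 mm of it.
- pot_1: bystander: white plastic cup, 64 mm across, 70 mm high; loose on the bench. Origin: centre of its underside.
- pot_2: bystander: white plastic cup, 68 mm across, 60 mm high; loose on the bench. Origin: centre of its underside.
- spatula: bystander: small spatula lying flat, 140 mm long; loose on the bench. Origin: its lying underside, about the middle.
- puck: bystander: plain steel cylinder, 56 mm across, 30 mm high; loose on the bench. Origin: centre of its underside.
- jar: bystander: white plastic jar, 60 mm across, 80 mm high; loose on the bench. Origin: centre of its underside.
Things that resemble listed ones, but are neither listed nor needed, are in the scene too. Leave any blue or turquoise look-alike of the mould_a alone.

How it is judged:
By the outcome, as a careful person would: the job done as asked, in the order asked, and still so for the second after the job is handed in, with the robot touching nothing.
It also fails if it takes over 38 s, if anything falls off the work surface, if the arm or the gripper's body presses on something with over 40 N, if the wrist force passes 120 N, or if a joint passes its speed limit or range.

## Working session

There is one attempt and no reset: what is moved stays moved. The work goes in short steps, Python scripts to look and compute and a shell command to move; the robot and the scene stay as the last step left them, time stands still between calls to the robot, and variables do not carry over. Pictures are saved under pics/ and viewed, and the job is handed in when it is done.

```bash
ls; mkdir -p pics
python3 - <<'E'
from bench import ctrl
import cv2
print(ctrl.read_state())
for n in("scene","top","wrist"):
    m=ctrl.camera_model(n);print(n,m)
    cv2.imwrite(f"pics/{n}0.png",ctrl.capture(n))
E
```

```text
pics
{'time': 0.0, 'joints': array([-8.34924992e-01,  3.59398282e-01,  1.10487961e-02, -3.59056287e-04,
       -1.22412288e+00, -2.88109111e-01]), 'qd': array([ 0.00077447, -0.00193035, -0.00062954, -0.00164915, -0.00061545,
       -0.00123481]), 'joint_efforts': array([-4.18043437e-04, -5.83321738e+01,  2.93419361e+01,  6.93676025e+00,
       -6.01617910e-03,  4.41190210e-06]), 'tool_pos': array([ 292.00575343, -608.01822693,  230.35034348]), 'tcp_rot': array([-1.52922991,  0.96227843,  1.53198334]), 'ft_force': array([-0.25545715,  0.57212501,  0.30019044]), 'moment': array([ 0.02571367,  0.0110022 , -0.01091044]), 'finger_gap': 0.9975400904308306}
scene {'vertical_fov': 48.874843822610586, 'cx': 322.7909036968641, 'cy': 237.14845883782158, 'world_from_camera': array([[ 8.17425913e-01, -4.28066441e-01,  3.85452979e-01,
         9.06253724e+02],
       [ 5.75996201e-01,  5.99772144e-01, -5.55429340e-01,
        -6.59887411e+02],
       [ 6.57670120e-03,  6.76041787e-01,  7.36833936e-01,
         8.54435293e+02],
       [ 0.00000000e+00,  0.00000000e+00,  0.00000000e+00,
         1.0
[... 225 characters left out ...]
9889060e-01, -1.48078409e-02,  1.61125182e-03,
        -6.82275648e+01],
       [ 6.85362613e-04,  6.23205569e-02,  9.98055950e-01,
         9.60935670e+02],
       [ 0.00000000e+00,  0.00000000e+00,  0.00000000e+00,
         1.00000000e+00]])}
wrist {'vertical_fov': 65.70646984690485, 'cx': 314.5519741207175, 'cy': 237.86247469387075, 'world_from_camera': array([[-4.32151458e-01, -8.56976955e-01, -2.80776808e-01,
         2.20728995e+02],
       [ 9.01798731e-01, -4.09965600e-01, -1.36701336e-01,
        -6.43594150e+02],
       [ 2.04106201e-03, -3.12279850e-01,  9.49987963e-01,
         3.73961869e+02],
       [ 0.00000000e+00,  0.00000000e+00,  0.00000000e+00,
         1.00000000e+00]])}
```

View pics/scene0.png

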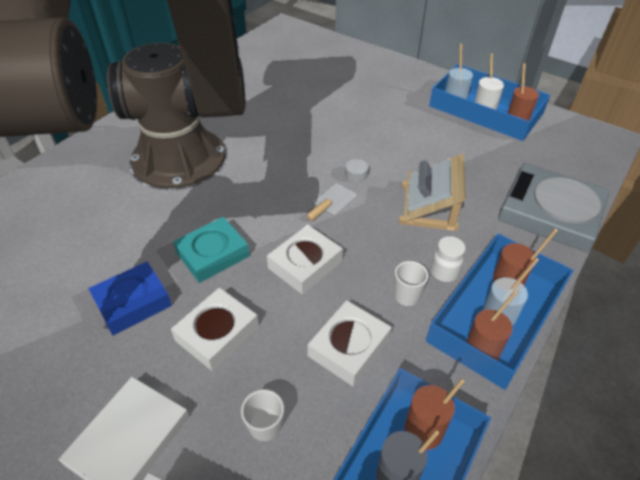

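View pics/top0.png

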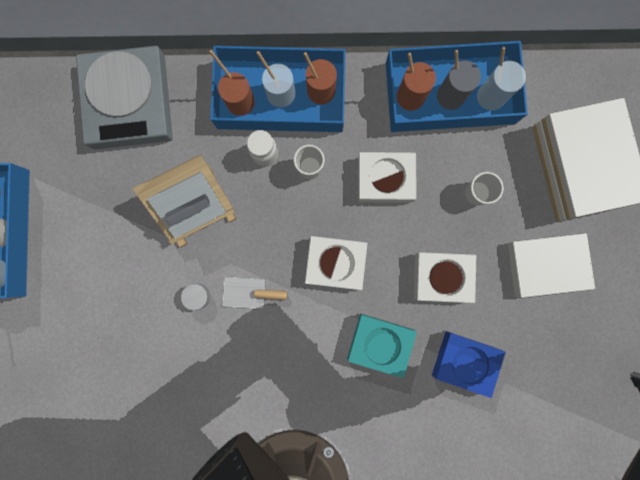

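View pics/wrist0.png

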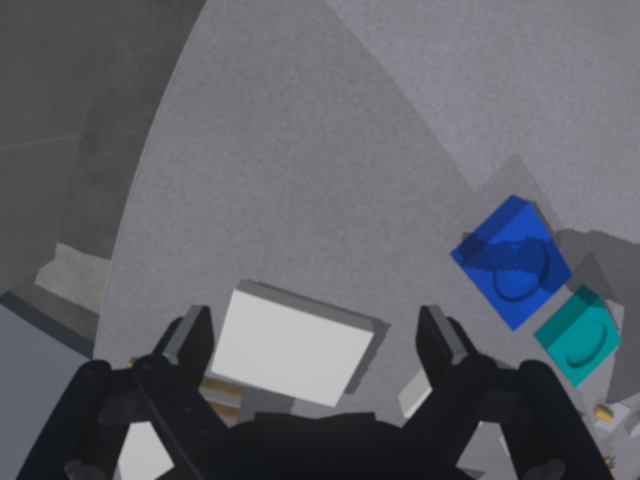

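The top view shows three white moulds: (388,176) with a half-disc, (337,263) with a half-disc, and (447,277) with a full brown disc. The turquoise (382,345) and blue (469,364) blocks are look-alikes. The stand with the cover is at (187,200). The full mould is the one at (447,277), and I'll confirm it in a crop while I measure.

```bash
cat > h.py <<'E'
import numpy as np,cv2
from bench import ctrl
def ray(m,px,fish=False):
    px=np.atleast_2d(np.asarray(px,float)); f=240/np.tan(np.radians(m["vertical_fov"])/2)
    d=(px-[m["cx"],m["cy"]])/f
    if fish:
        r=np.linalg.norm(d,axis=1,keepdims=True); s=np.where(r>1e-9,np.sin(r)/np.maximum(r,1e-9),1)
        c=np.c_[d[:,:1]*s,-d[:,1:]*s,-np.cos(r)]
    else: c=np.c_[d[:,0],-d[:,1],-np.ones(len(d))]
    W=m["world_from_camera"]; return W[:3,3],c@W[:3,:3].T
def onz(m,px,z,fish=False):
    o,d=ray(m,px,fish); return o+d*((z-o[2])/d[:,2])[:,None]
def proj(m,P):
    P=np.atleast_2d(P);W=m["world_from_camera"];f=240/np.tan(np.radians(m["vertical_fov"])/2)
    c=(P-W[:3,3])@W[:3,:3]; return np.c_[m["cx"]+f*c[:,0]/-c[:,2],m["cy"]-f*c[:,1]/-c[:,2]]
def tri(m1,p1,m2,p2):
    o1,d1=ray(m1,p1);o2,d2=ray(m2,p2);d1=d1[0];d2=d2[0]
    t=np.linalg.lstsq(np.c_[d1,-d2],o2-o1,rcond=None)[0]
    a=o1+d1*t[0];b=o2+d2*t[1];return (a+b)/2,np.linalg.norm(a-b)
E
python3 - <<'E'
from h import *
t=cv2.imread("pics/top0.png");s=cv2.imread("pics/scene0.png")
a=cv2.resize(t[235:320,400:490],None,fx=4.4,fy=4.4,interpolation=cv2.INTER_CUBIC)
b=cv2.resize(t[145:255,125:245],None,fx=3.4,fy=3.4,interpolation=cv2.INTER_CUBIC)
H=374;cv2.imwrite("pics/crop1.png",np.hstack([a[:H],b[:H]]))
cv2.imwrite("pics/crop2.png",cv2.resize(s[140:240,380:490],None,fx=5,fy=5,interpolation=cv2.INTER_CUBIC))
m=ctrl.camera_model("top")
g=cv2.inRange(t,(165,165,165),(255,255,255))
for c in cv2.findContours(g,0,2)[0]:
    if 800<cv2.contourArea(c)<6000:
        r=cv2.minAreaRect(c);print(r,onz(m,r[0],40).round(1), [onz(m,p,40)[0].round(1).tolist() for p in cv2.boxPoints(r)])
E
```

```text
((243.43966674804688, 292.5259094238281), (40.51819610595703, 30.12439727783203), 3.3664605617523193) [[411.9  98.7  40. ]] [[383.7, 142.9, 40.0], [446.4, 139.2, 40.0], [440.1, 54.3, 40.0], [377.5, 58.4, 40.0]]
((446.8000183105469, 277.1000061035156), (57.641197204589844, 48.171878814697266), 2.4895529747009277) [[ 437.7 -328.3   40. ]] [[391.1, -264.3, 40.0], [491.8, -271.6, 40.0], [484.8, -392.7, 40.0], [384.0, -384.7, 40.0]]
((336.2657165527344, 262.5306396484375), (57.12101364135742, 47.607215881347656), 6.581944942474365) [[471.8 -96.8  40. ]] [[430.0, -30.8, 40.0], [529.4, -43.6, 40.0], [513.8, -163.1, 40.0], [414.6, -149.6, 40.0]]
((553.9868774414062, 264.8861389160156), (56.62431716918945, 75.34625244140625), 83.41805267333984) [[ 460.  -554.7   40. ]] [[511.5, -471.2, 40.0], [527.5, -630.2, 40.0], [408.9, -637.6, 40.0], [393.2, -479.8, 40.0]]
((387.4999694824219, 174.99998474121094), (54.99999237060547, 45.99999237060547), -0.0) [[ 656.6 -209.    40. ]] [[608.0, -149.4, 40.0], [707.3, -151.4, 40.0], [705.5, -269.0, 40.0], [606.3, -266.2, 40.0]]
```

View pics/crop1.png

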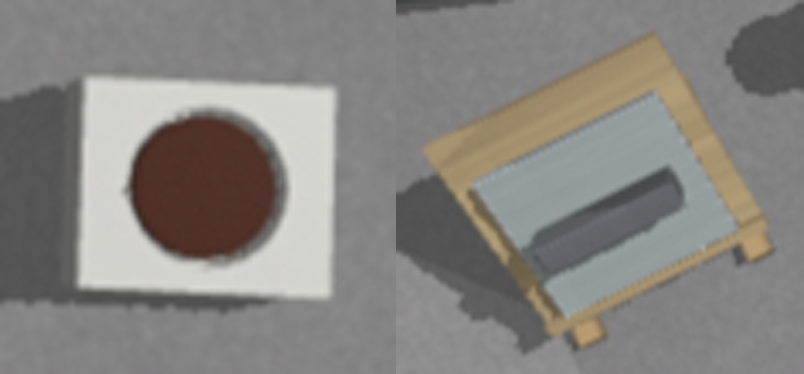

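View pics/crop2.png

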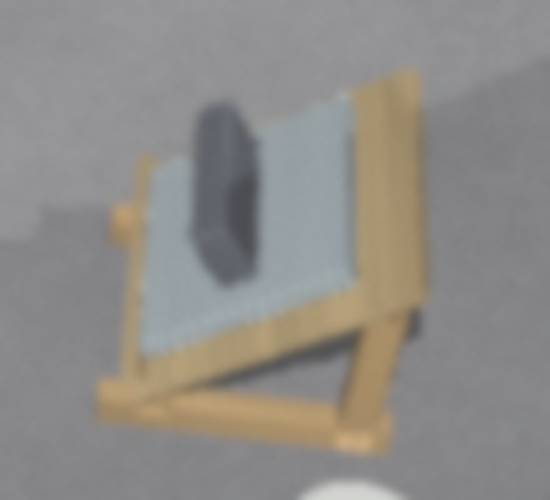

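The enlarged crop confirms that the mould at top (447,277) holds a whole disc. It measures 101x121 mm, as it should. Next I'll triangulate the cover corners and handle ends.

Run:
```python
from h import *
t=cv2.imread("pics/top0.png");s=cv2.imread("pics/scene0.png")
mt,ms=ctrl.camera_model("top"),ctrl.camera_model("scene")
T=lambda x,y:((x-396)/3.4+125-.35,y/3.4+145-.35)
S=lambda x,y:(x/5+380-.4,y/5+140-.4)
pts=dict(HL=(T(472,187),S(350,95)),HR=(T(657,91),S(355,283)),LL=(T(567,318),S(150,165)),LR=(T(738,232),S(145,350)))
P={}
for k,(a,b) in pts.items():
    P[k],e=tri(mt,a,ms,b);print(k,np.round(a,1),P[k].round(1),round(e,1))
for a,b in("HL","HR"),("LL","LR"),("HL","LL"),("HR","LR"):
    d=P[b]-P[a];print(a,b,np.linalg.norm(d).round(1),np.degrees(np.arctan2(d[1],d[0])).round(1),d.round(1))
print("mean",sum(P.values())/4)
# enlarged scene view of the handle with masks of light blue plate + handle (top)
hsv=cv2.cvtColor(t,cv2.COLOR_BGR2HSV)
sub=t[145:255,125:245]
for x,y in((590,230),(590,130),(640,185),(600,215),(660,180),(560,265)):
    px=T(x,y);print((x,y),t[int(round(px[1])),int(round(px[0]))],hsv[int(round(px[1])),int(round(px[0]))])
print(ctrl.read_state()["time"])
```

```text
HL [147.  199.6] [602.  282.2  90.6] 0.1
HR [201.4 171.4] [658.3 174.1  86.7] 1.0
LL [174.9 238.2] [528.  242.7  39.8] 0.6
LR [225.2 212.9] [582.4 139.2  31. ] 1.6
HL HR 122.0 -62.5 [  56.3 -108.2   -4. ]
LL LR 117.3 -62.3 [  54.4 -103.5   -8.8]
HL LL 98.1 -151.9 [-74.  -39.5 -50.9]
HR LR 100.4 -155.3 [-75.8 -34.9 -55.7]
mean [592.67127991 209.53371836  62.01921095]
(590, 230) [107 102  99] [109  19 107]
(590, 130) [158 156 148] [ 96  16 158]
(640, 185) [79 76 73] [105  19  79]
(600, 215) [106 101  99] [111  17 106]
(660, 180) [79 77 75] [105  13  79]
(560, 265) [98 94 92] [110  16  98]
0.15
```

Run:
```python
from h import *
from scipy.spatial.transform import Rotation as R
s=ctrl.read_state()
M=R.from_rotvec(s["tcp_rot"]).as_matrix();print(M.round(3), "jaw az",np.degrees(np.arctan2(M[1,2],M[0,2])))
print(s["tool_pos"], s["joints"])
```

```text
[[-0.001 -0.901 -0.433]
 [ 0.001 -0.433  0.901]
 [-1.     0.     0.001]] jaw az 115.65277955574484
[ 292.08891364 -608.14783358  230.58845765] [-8.34896057e-01  3.59225326e-01  1.12869743e-02 -2.33555694e-04
 -1.22407729e+00 -2.88095221e-01]
```

```bash
python3 -m handwheel '[{"delta_pos":[14.6,31.8,0],"spin":1.064,"claw":8.5},{"delta_pos":[14.6,31.8,0],"spin":1.064,"claw":8.5},{"delta_pos":[14.6,31.8,0],"spin":1.064,"claw":8.5},{"delta_pos":[14.6,31.8,0],"spin":1.064,"claw":8.5},{"delta_pos":[14.6,31.8,0],"spin":1.064,"claw":8.5},{"delta_pos":[14.6,31.8,0],"spin":1.064,"claw":8.5},{"delta_pos":[14.6,31.8,0],"spin":1.064,"claw":8.5},{"delta_pos":[14.6,31.8,0],"spin":1.064,"claw":8.5},{"delta_pos":[14.6,31.8,0],"spin":1.064,"claw":8.5},{"delta_pos":[14.6,31.8,0],"spin":1.064,"claw":8.5},{"delta_pos":[14.6,31.8,0],"spin":1.064,"claw":8.5},{"delta_pos":[14.6,31.8,0],"spin":1.064,"claw":8.5},{"delta_pos":[14.6,31.8,0],"spin":1.064,"claw":8.5},{"delta_pos":[14.6,31.8,0],"spin":1.064,"claw":8.5}]'
python3 - <<'E'
from h import *
import pickle
m=ctrl.camera_model("wrist");im=ctrl.capture("wrist");cv2.imwrite("pics/wmould.png",im);pickle.dump(m,open("wmould.pkl","wb"))
E
```

```text
time: 1.32
tool_pos: [437.6, -291.0, 230.4]
tcp_rot: [-2.189, 0.067, 2.192]
ft_force: [-0.3, -0.1, -0.4]
finger_gap: 0.995
```

View pics/wmould.png

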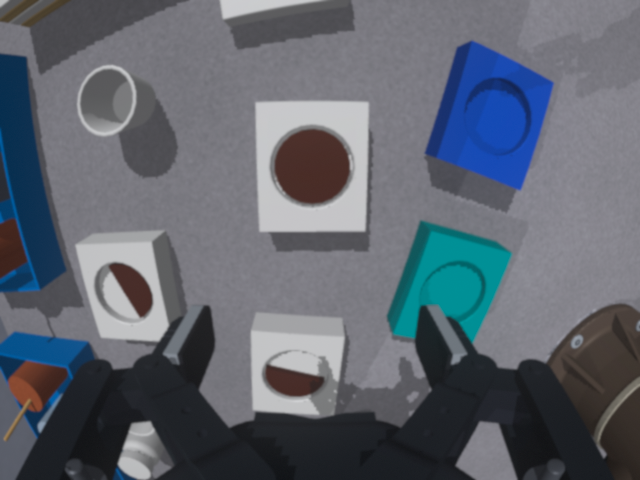

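The wrist view shows the whole disc at (312,167), in the mould spanning (255..368, 101..233). The two half-disc moulds are at (128,290) and (297,370).

```bash
python3 - <<'E'
from h import *
import pickle
m=pickle.load(open("wmould.pkl","rb"));im=cv2.imread("pics/wmould.png")
g=cv2.inRange(im,(150,150,150),(255,255,255))
for c in cv2.findContours(g,0,1)[0]:
    if cv2.contourArea(c)>8000 and cv2.pointPolygonTest(c,(312,167),False)>0:
        W=onz(m,c.reshape(-1,2),40,True)[:,:2].astype(np.float32)
        r=cv2.minAreaRect(W);print(r,cv2.boxPoints(r).round(1).tolist())
        ap=cv2.approxPolyDP(c,8,True).reshape(-1,2);print(ap.tolist(),onz(m,ap,40,True).round(1).tolist())
h=cv2.inRange(cv2.cvtColor(im,cv2.COLOR_BGR2HSV),(0,80,30),(15,255,160))
for c in cv2.findContours(h,0,1)[0]:
    if cv2.pointPolygonTest(c,(312,167),False)>0:
        W=onz(m,c.reshape(-1,2),36,True)[:,:2].astype(np.float32);print(cv2.minEnclosingCircle(W))
E
python3 -m handwheel '[{"delta_pos":[14.6,49.5,3],"spin":0.541,"claw":8.5},{"delta_pos":[14.6,49.5,3],"spin":0.541,"claw":8.5},{"delta_pos":[14.6,49.5,3],"spin":0.541,"claw":8.5},{"delta_pos":[14.6,49.5,3],"spin":0.541,"claw":8.5},{"delta_pos":[14.6,49.5,3],"spin":0.541,"claw":8.5},{"delta_pos":[14.6,49.5,3],"spin":0.541,"claw":8.5},{"delta_pos":[14.6,49.5,3],"spin":0.541,"claw":8.5},{"delta_pos":[14.6,49.5,3],"spin":0.541,"claw":8.5},{"delta_pos":[14.6,49.5,3],"spin":0.541,"claw":8.5},{"delta_pos":[14.6,49.5,3],"spin":0.541,"claw":8.5},{"delta_pos":[14.6,49.5,3],"spin":0.541,"claw":8.5},{"delta_pos":[14.6,49.5,3],"spin":0.541,"claw":8.5},{"delta_pos":[14.6,49.5,3],"spin":0.541,"claw":8.5},{"delta_pos":[14.6,49.5,3],"spin":0.541,"claw":8.5},{"delta_pos":[14.6,49.5,3],"spin":0.541,"claw":8.5},{"delta_pos":[14.6,49.5,3],"spin":0.541,"claw":8.5}]'
python3 - <<'E'
from h import *
import pickle
m=ctrl.camera_model("wrist");im=ctrl.capture("wrist");cv2.imwrite("pics/wstand.png",im);pickle.dump(m,open("wstand.pkl","wb"))
print(m["world_from_camera"].round(3))
E
```

```text
((438.5347900390625, -329.0874328613281), (120.90559387207031, 100.89651489257812), 86.39464569091797) [[384.3999938964844, -386.20001220703125], [485.1000061035156, -392.6000061035156], [492.70001220703125, -271.8999938964844], [392.0, -265.6000061035156]]
[[255, 102], [259, 231], [364, 230], [368, 102]] [[484.7, -391.7, 40.0], [492.0, -271.9, 40.0], [392.8, -266.7, 40.0], [384.8, -385.3, 40.0]]
((438.1884765625, -328.99151611328125), 33.70937728881836)
time: 2.7
tool_pos: [583.5, 203.1, 260.0]
tcp_rot: [1.951, 0.476, -1.956]
ft_force: [0.4, 0.0, -0.0]
finger_gap: 0.994
[[-8.88000e-01  4.36000e-01  1.47000e-01  6.22069e+02]
 [-4.60000e-01 -8.44000e-01 -2.77000e-01  1.31356e+02]
 [ 4.00000e-03 -3.14000e-01  9.49000e-01  4.03499e+02]
 [ 0.00000e+00  0.00000e+00  0.00000e+00  1.00000e+00]]
```

View pics/wstand.png

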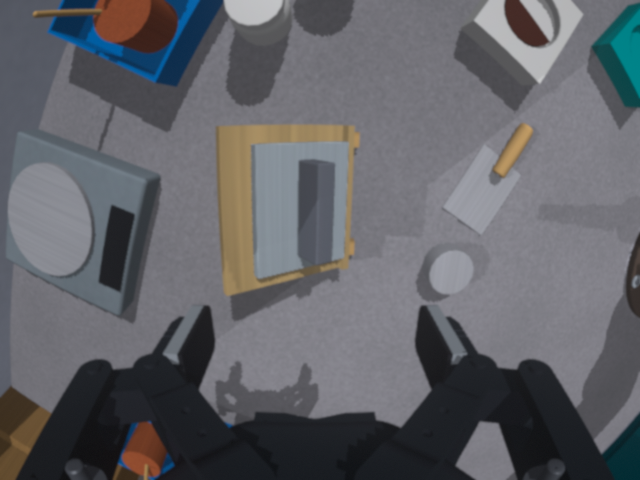

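The cover is at (300,208), with its handle at (300..335, 160..265). I'll enlarge this and measure it.

Run:
```python
from h import *
im=cv2.imread("pics/wstand.png")
cv2.imwrite("pics/crop3.png",cv2.resize(im[115:300,205:370],None,fx=3.2,fy=3.2,interpolation=cv2.INTER_CUBIC))
```

```text
(no output)
```

View pics/crop3.png

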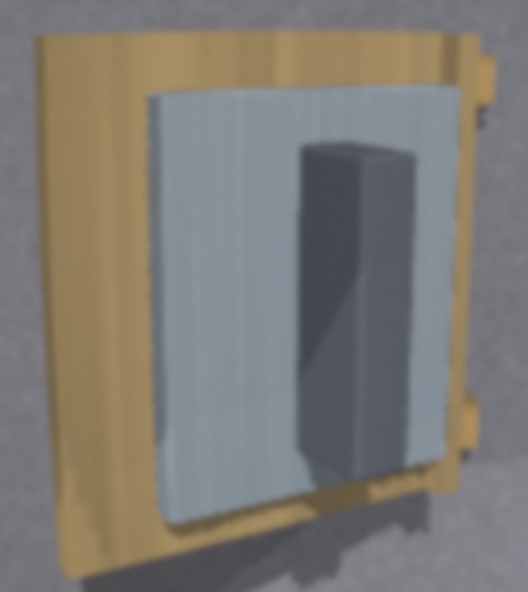

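Run:
```python
from h import *
import pickle
mw=pickle.load(open("wstand.pkl","rb"));mt,ms=ctrl.camera_model("top"),ctrl.camera_model("scene")
T=lambda x,y:((x-396)/3.4+125-.35,y/3.4+145-.35)
S=lambda x,y:(x/5+380-.4,y/5+140-.4)
Wp=lambda x,y:(x/3.2+205-.34,y/3.2+115-.34)
pts=dict(HL=(T(472,187),S(350,95),Wp(175,522)),HR=(T(657,91),S(355,283),Wp(163,97)),LL=(T(567,318),S(150,165),Wp(443,460)),LR=(T(738,232),S(145,350),Wp(460,87)))
def mtri(rs):
    A=np.zeros((3,3));b=np.zeros(3)
    for o,d in rs:
        d=d[0]/np.linalg.norm(d[0]);Q=np.eye(3)-np.outer(d,d);A+=Q;b+=Q@o
    X=np.linalg.solve(A,b);return X,[round(float(np.linalg.norm(np.cross(X-o,d[0]/np.linalg.norm(d[0])))),1) for o,d in rs]
P={}
for k,(a,b,c) in pts.items():
    P[k],e=mtri([ray(mt,a),ray(ms,b),ray(mw,c,True)]);print(k,P[k].round(1),e)
for a,b in("HL","HR"),("LL","LR"),("HL","LL"),("HR","LR"):
    d=P[b]-P[a];print(a,b,np.linalg.norm(d).round(1),np.degrees(np.arctan2(d[1],d[0])).round(1),np.degrees(np.arcsin(d[2]/np.linalg.norm(d))).round(1))
C=sum(P.values())/4;print("mean",C)
az=np.radians(27.6);s,c=np.sin(np.radians(35)),np.cos(np.radians(35))
ux=np.array([np.cos(az)*c,np.sin(az)*c,s]);uy=np.array([-np.sin(az),np.cos(az),0]);uz=np.cross(ux,uy)
print("top of handle",C+32*uz)
# handle top-face corners: cast the wrist rays onto plane of handle top (C+32uz) & of plate, in cover coords
def onpl(m,px,h,f):
    o,d=ray(m,px,f);t=((C+h*uz-o)@uz)/(d[0]@uz);q=o+d[0]*t-C;return np.round([q@ux,q@uy],1)
for n,p in dict(farR=Wp(362,152),farL=Wp(357,478),nearR=Wp(414,155),nearL=Wp(405,472)).items():print(n,onpl(mw,p,32,True))
for n in pts:print(n,onpl(mw,pts[n][2],0,True),onpl(mt,pts[n][0],0,False),onpl(ms,pts[n][1],0,False))
```

```text
HL [601.7 281.5  91. ] [0.5, 0.5, 0.9]
HR [657.4 173.5  87. ] [1.3, 0.6, 1.8]
LL [528.  243.5  39.1] [0.5, 0.6, 0.6]
LR [582.1 136.8  33.8] [1.4, 2.0, 2.1]
HL HR 121.6 -62.7 -1.9
LL LR 119.7 -63.1 -2.5
HL LL 97.8 -152.7 -32.1
HR LR 99.3 -154.0 -32.4
mean [592.30798196 208.81580654  62.73802616]
top of handle [576.04220625 200.31226449  88.95089157]
farR [  6.3 -46.3]
farL [ 8.1 44.8]
nearR [-11.  -44.4]
nearL [-9. 47.]
HL [50.1 59.4] [51.3 60.2] [51.6 58.5]
HR [ 47.7 -61.5] [ 50.3 -61.9] [ 49.9 -66.8]
LL [-49.9  62.9] [-48.6  61.1] [-50.1  66.6]
LR [-54.3 -59.9] [-51.7 -57.6] [-49.5 -60.4]
```

The three views agree to about 2 mm: the plate sides measure 120 and 98 mm, the tilt is about 32–35°, and the handle spans 91x17 mm. The tool can't tilt, so I'll straddle the upper part of the leaning bar with a narrow opening. Closing the jaws should then swing the handle upright and level the plate. First I'll stop above the handle and look.

```bash
python3 -m handwheel '[{"delta_pos":[-0.3,-0.05,-4],"spin":-0.007,"claw":3.2},{"delta_pos":[-0.3,-0.05,-8],"spin":-0.007,"claw":3.2},{"delta_pos":[-0.3,-0.05,-12],"spin":-0.007,"claw":3.2},{"delta_pos":[-0.3,-0.05,-14.5],"spin":-0.007,"claw":3.2},{"delta_pos":[-0.3,-0.05,-14.5],"spin":-0.007,"claw":3.2},{"delta_pos":[-0.3,-0.05,-14.5],"spin":-0.007,"claw":3.2},{"delta_pos":[-0.3,-0.05,-14.5],"spin":-0.007,"claw":3.2},{"delta_pos":[-0.3,-0.05,-14.5],"spin":-0.007,"claw":3.2},{"delta_pos":[-0.3,-0.05,-14.5],"spin":-0.007,"claw":3.2},{"delta_pos":[-0.3,-0.05,-14.5],"spin":-0.007,"claw":3.2},{"delta_pos":[-0.3,-0.05,-14.5],"spin":-0.007,"claw":3.2}]' 30
python3 - <<'E'
from h import *
im=ctrl.capture("wrist");cv2.imwrite("pics/w3.png",im)
s=ctrl.capture("scene");cv2.imwrite("pics/s3.png",cv2.resize(s[100:260,340:540],None,fx=3.5,fy=3.5,interpolation=cv2.INTER_CUBIC))
E
```

```text
time: 3.67
tool_pos: [580.9, 202.6, 116.5]
tcp_rot: [1.958, 0.471, -1.959]
ft_force: [-0.6, 1.1, -0.2]
finger_gap: 0.376
```

View pics/w3.png

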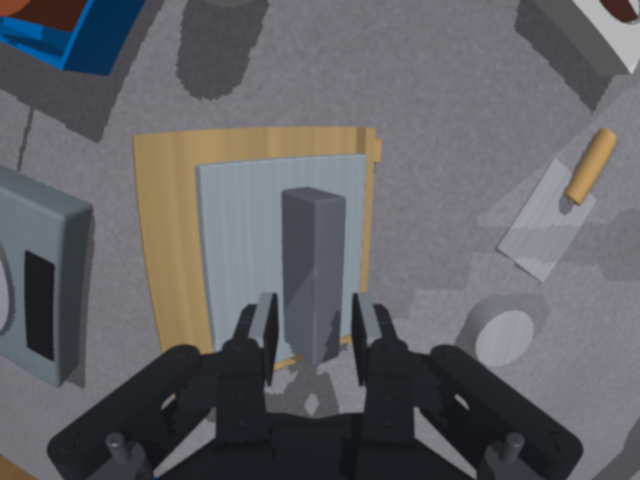

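View pics/s3.png

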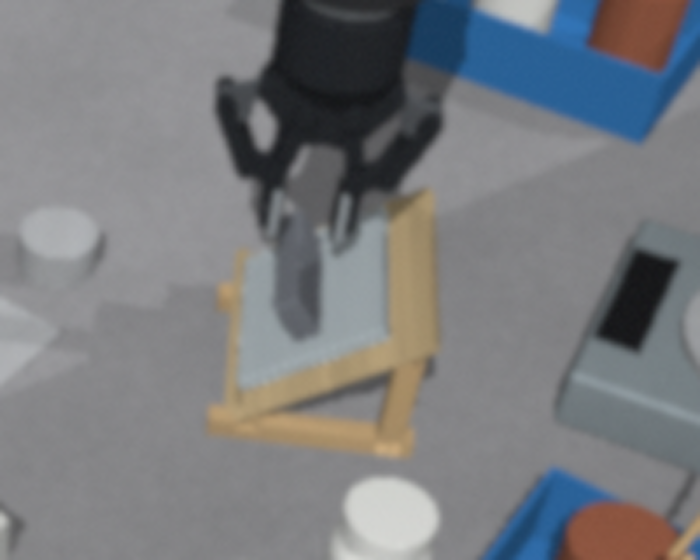

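The handle (283..345 px across) sits between the open fingers (272..356). I'll descend in small steps and check the force.

```bash
python3 -m handwheel '[{"delta_pos":[0,0,-1],"spin":0,"claw":3.2},{"delta_pos":[0,0,-1.8],"spin":0,"claw":3.2},{"delta_pos":[0,0,-2.4],"spin":0,"claw":3.2},{"delta_pos":[0,0,-2.4],"spin":0,"claw":3.2},{"delta_pos":[0,0,-2.4],"spin":0,"claw":3.2}]' 20;python3 -m handwheel '[{"delta_pos":[0,0,-0.5],"spin":0,"claw":3.2},{"delta_pos":[0,0,-1],"spin":0,"claw":3.2},{"delta_pos":[0,0,-1.2],"spin":0,"claw":3.2},{"delta_pos":[0,0,-1.2],"spin":0,"claw":3.2}]' 20
python3 - <<'E'
from h import *
im=ctrl.capture("wrist");cv2.imwrite("pics/w4.png",im)
s=ctrl.capture("scene");cv2.imwrite("pics/s4.png",cv2.resize(s[140:240,380:490],None,fx=5,fy=5,interpolation=cv2.INTER_CUBIC))
E
```

```text
time: 4.18
tool_pos: [580.2, 202.2, 90.8]
tcp_rot: [1.955, 0.469, -1.961]
ft_force: [0.6, 0.0, 1.0]
finger_gap: 0.375
time: 4.52
tool_pos: [580.5, 202.3, 78.5]
tcp_rot: [1.955, 0.47, -1.961]
ft_force: [0.6, 0.5, 0.2]
finger_gap: 0.376
```

View pics/w4.png

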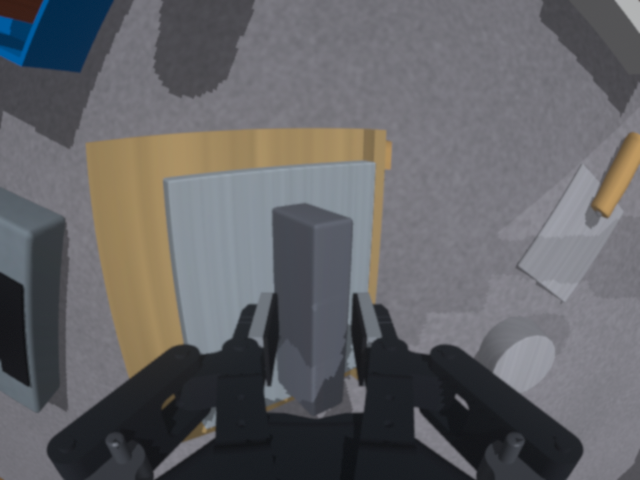

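View pics/s4.png

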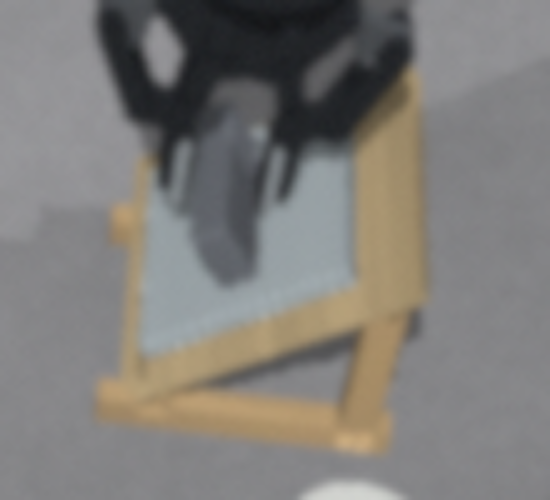

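```bash
python3 -m handwheel '[{"delta_pos":[0,0,-0.2],"spin":0,"claw":3.0},{"delta_pos":[0,0,-0.3],"spin":0,"claw":3.0},{"delta_pos":[0,0,-0.3],"spin":0,"claw":3.0}]' 20;python3 -m handwheel '[{"delta_pos":[0,0,0],"spin":0,"claw":2.4},{"delta_pos":[0,0,0],"spin":0,"claw":2.4},{"delta_pos":[0,0,0],"spin":0,"claw":2.4}]' 20
```

```text
time: 4.87
tool_pos: [581.6, 202.8, 77.6]
tcp_rot: [1.958, 0.471, -1.958]
ft_force: [-0.4, -0.2, 9.8]
finger_gap: 0.35
time: 5.12
tool_pos: [581.6, 202.8, 78.0]
tcp_rot: [1.959, 0.471, -1.957]
ft_force: [-1.7, -0.6, 6.0]
finger_gap: 0.337
```

The far finger touched the plate at z≈78 with 10 N. I'll back up a few mm and close while rising slowly, so that the plate can swing level.

```bash
python3 -m handwheel '[{"delta_pos":[0,0,0.2],"spin":0,"claw":2.4},{"delta_pos":[0,0,0.3],"spin":0,"claw":1.6},{"delta_pos":[0,0,0.3],"spin":0,"claw":1.6},{"delta_pos":[0,0,0.4],"spin":0,"claw":1.6},{"delta_pos":[0,0,0.5],"spin":0,"claw":1.6},{"delta_pos":[0,0,0.5],"spin":0,"claw":1.6}]' 30
python3 - <<'E'
from h import *
im=ctrl.capture("wrist");cv2.imwrite("pics/w5.png",im)
s=ctrl.capture("scene");cv2.imwrite("pics/s5.png",cv2.resize(s[140:240,380:490],None,fx=5,fy=5,interpolation=cv2.INTER_CUBIC))
E
```

```text
time: 5.62
tool_pos: [580.9, 202.4, 82.6]
tcp_rot: [1.957, 0.47, -1.959]
ft_force: [-4.4, -1.7, 2.4]
finger_gap: 0.316
```

View pics/w5.png

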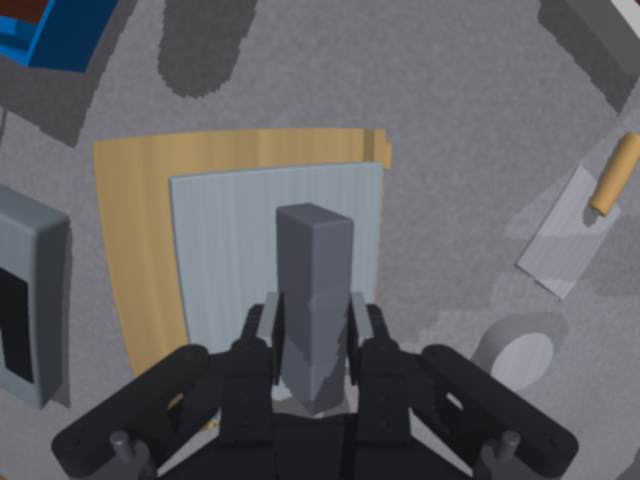

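View pics/s5.png

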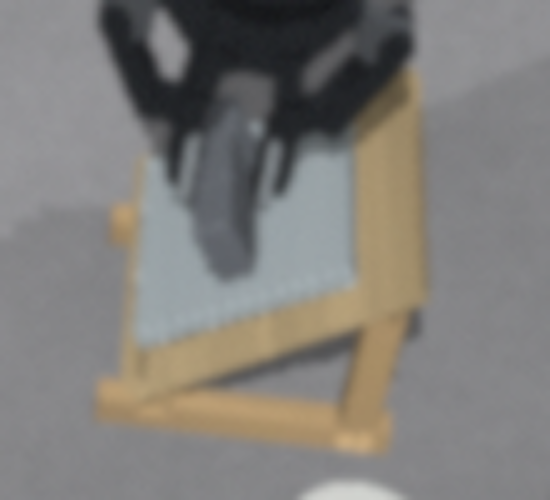

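The gap is shrinking and the low edge has risen clear of the lip (right edge now at 383 in the wrist view), so the cover is levelling. I'll keep rising slowly.

```bash
python3 -m handwheel '[{"delta_pos":[0,0,0.2],"spin":0,"claw":1.4},{"delta_pos":[0,0,0.4],"spin":0,"claw":1.4},{"delta_pos":[0,0,0.6],"spin":0,"claw":1.4},{"delta_pos":[0,0,0.8],"spin":0,"claw":1.4},{"delta_pos":[0,0,1.0],"spin":0,"claw":1.4},{"delta_pos":[0,0,1.2],"spin":0,"claw":1.4},{"delta_pos":[0,0,1.4],"spin":0,"claw":1.4},{"delta_pos":[0,0,1.5],"spin":0,"claw":1.4}]' 30
python3 - <<'E'
from h import *
im=ctrl.capture("wrist");cv2.imwrite("pics/w6.png",im)
s=ctrl.capture("scene");cv2.imwrite("pics/s6.png",cv2.resize(s[140:240,380:490],None,fx=5,fy=5,interpolation=cv2.INTER_CUBIC))
E
```

```text
time: 6.38
tool_pos: [581.0, 202.5, 97.9]
tcp_rot: [1.957, 0.47, -1.959]
ft_force: [-4.1, -1.7, 3.0]
finger_gap: 0.251
```

View pics/w6.png

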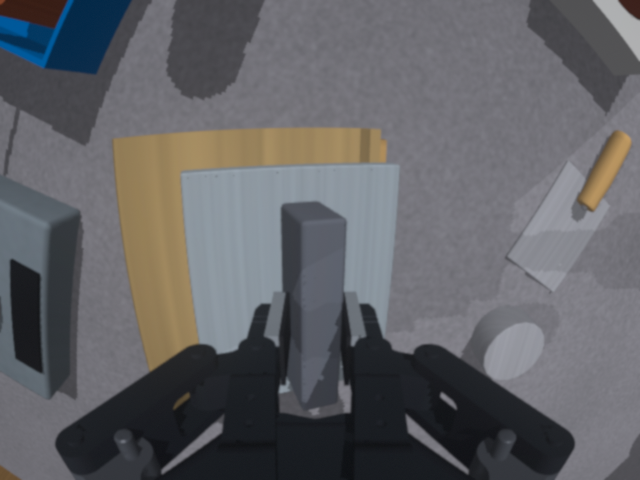

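View pics/s6.png

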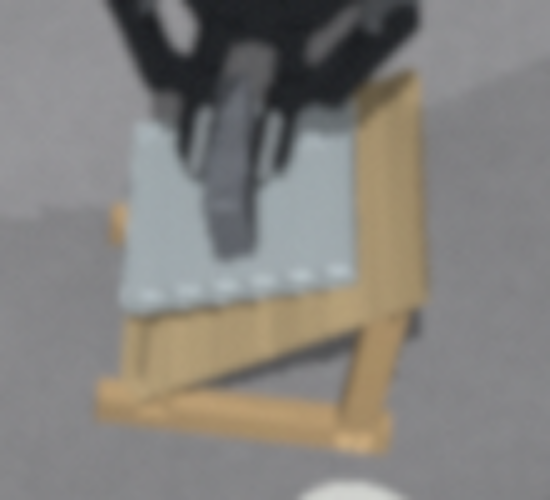

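Levelling is working: the gap is now 21 mm and the handle is nearly upright. I'll keep rising.

```bash
python3 -m handwheel '[{"delta_pos":[0,0,0.2],"spin":0,"claw":1.4},{"delta_pos":[0,0,0.4],"spin":0,"claw":1.4},{"delta_pos":[0,0,0.7],"spin":0,"claw":1.4},{"delta_pos":[0,0,1.0],"spin":0,"claw":1.4},{"delta_pos":[0,0,1.3],"spin":0,"claw":1.4},{"delta_pos":[0,0,1.6],"spin":0,"claw":1.4},{"delta_pos":[0,0,2],"spin":0,"claw":1.4},{"delta_pos":[0,0,2],"spin":0,"claw":1.4},{"delta_pos":[0,0,2],"spin":0,"claw":1.4},{"delta_pos":[0,0,2],"spin":0,"claw":1.4}]' 50
python3 - <<'E'
from h import *
im=ctrl.capture("wrist");cv2.imwrite("pics/w7.png",im)
s=ctrl.capture("scene");cv2.imwrite("pics/s7.png",cv2.resize(s[120:240,370:490],None,fx=5,fy=5,interpolation=cv2.INTER_CUBIC))
E
```

```text
time: 7.32
tool_pos: [580.9, 202.4, 117.6]
tcp_rot: [1.957, 0.47, -1.959]
ft_force: [0.5, -1.4, -3.3]
finger_gap: 0.209
```

View pics/w7.png

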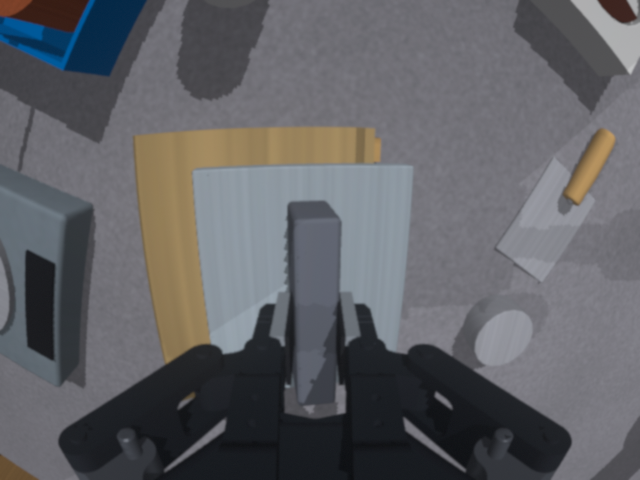

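View pics/s7.png

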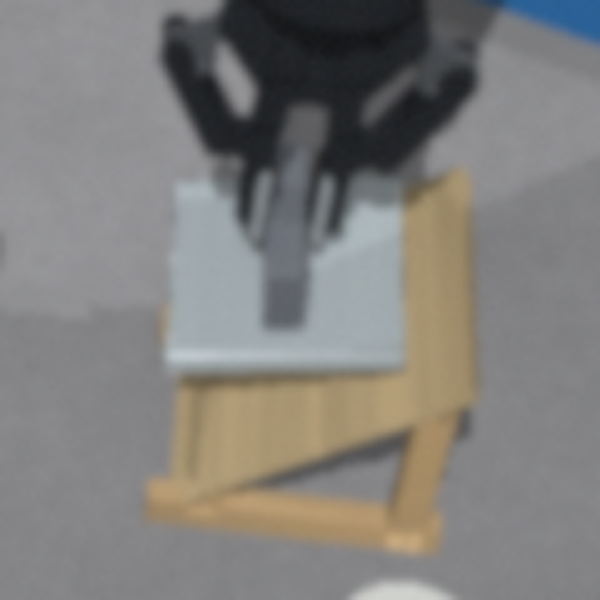

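The cover now hangs level: the gap is 17.8 mm, which is the bar's thickness, and the load is 3.3 N, which is its weight. I'll lift it clear with a firmer grip, then measure where it sits in the hand.

```bash
python3 -m handwheel '[{"delta_pos":[-0.2,0,2],"spin":0,"claw":1.4},{"delta_pos":[-0.5,0,4],"spin":0,"claw":1.4},{"delta_pos":[-1,0,6],"spin":0,"claw":1.4},{"delta_pos":[-1,0,8],"spin":0,"claw":1.4},{"delta_pos":[-1,0,9],"spin":0,"claw":1.4},{"delta_pos":[-1,0,9],"spin":0,"claw":1.4},{"delta_pos":[-1,0,9],"spin":0,"claw":1.4},{"delta_pos":[-1,0,9],"spin":0,"claw":1.4}]' 70
cat > inhand.py <<'E'
from h import *
import sys
from scipy.spatial.transform import Rotation as R
s=ctrl.read_state();m=ctrl.camera_model("wrist");im=ctrl.capture("wrist");cv2.imwrite(sys.argv[1],im)
M=R.from_rotvec(s["tcp_rot"]).as_matrix();p=s["tool_pos"];print(p.round(1),"jaw az",np.degrees(np.arctan2(M[1,2],M[0,2])).round(2),"y az",np.degrees(np.arctan2(M[1,1],M[0,1])).round(2),"tilt",M[2,0],s["ft_force"].round(1),s["time"])
E
python3 inhand.py pics/w8.png
python3 - <<'E'
from h import *
im=cv2.imread("pics/w8.png");cv2.imwrite("pics/w8c.png",cv2.resize(im[140:420,170:440],None,fx=2.1,fy=2.1,interpolation=cv2.INTER_CUBIC))
E
```

```text
time: 8.08
tool_pos: [570.2, 202.1, 205.9]
tcp_rot: [1.955, 0.47, -1.961]
ft_force: [0.1, -0.3, -3.3]
finger_gap: 0.198
[570.2 202.1 205.9] jaw az -152.97 y az -62.97 tilt -0.9999943492144128 [ 0.1 -0.3 -3.3] 8.0833
```

View pics/w8c.png

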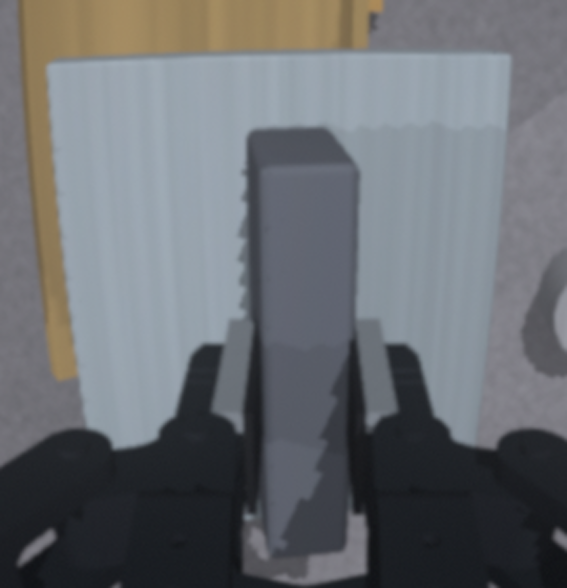

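```bash
cat > ih2.py <<'E'
from h import *
from scipy.spatial.transform import Rotation as R
from scipy.optimize import brentq
s=ctrl.read_state();m=ctrl.camera_model("wrist")
M=R.from_rotvec(s["tcp_rot"]).as_matrix();p=s["tool_pos"]
W=m["world_from_camera"];print("cam in tool",(M.T@(W[:3,3]-p)).round(1),"cam axis in tool",(M.T@(-W[:3,2])).round(3),"right",(M.T@W[:3,0]).round(3))
C=lambda x,y:(x/2.1+170-.26,y/2.1+140-.26)
def tool(px,dz):  # dz below TCP
    q=onz(m,px,p[2]-dz,True)[0];return (M.T@(q-p))
A,B=C(49,64),C(510,56)
dz=brentq(lambda d:np.linalg.norm(tool(A,d)-tool(B,d))-100,-60,100);print("plate top below TCP",dz,tool(A,dz).round(1),tool(B,dz).round(1))
a,b=C(260,166),C(357,166)
d2=brentq(lambda d:np.linalg.norm(tool(a,d)-tool(b,d))-18,-60,100);print("handle top",d2,tool(a,d2).round(1),tool(b,d2).round(1))
a,b=C(260,166),C(357,166)
print("handle top @dz-32",tool(a,dz-32).round(1),tool(b,dz-32).round(1))
a,b=C(248,135),C(325,129)
print("handle base @dz",tool(a,dz).round(1),tool(b,dz).round(1))
E
python3 ih2.py
python3 - <<'E'
from h import *
s=ctrl.capture("scene");cv2.imwrite("pics/s8.png",cv2.resize(s[60:220,340:500],None,fx=3.7,fy=3.7,interpolation=cv2.INTER_CUBIC))
s=ctrl.capture("top");cv2.imwrite("pics/t8.png",cv2.resize(s[140:260,120:260],None,fx=5,fy=5,interpolation=cv2.INTER_CUBIC))
E
```

```text
cam in tool [-143.5   81.5   -0.8] cam axis in tool [ 0.949 -0.314  0.001] right [-0.001 -0.001  1.   ]
plate top below TCP 20.38517474522726 [ 20.2  60.  -56.3] [20.6 61.2 43.7]
handle top -4.00642972797629 [-4.  43.2 -8.9] [-3.9 43.1  9.1]
handle top @dz-32 [-11.6  45.2  -8.4] [-11.6  45.2   8.6]
handle base @dz [ 20.4  43.4 -12.7] [20.4 44.7  3.8]
```

View pics/s8.png

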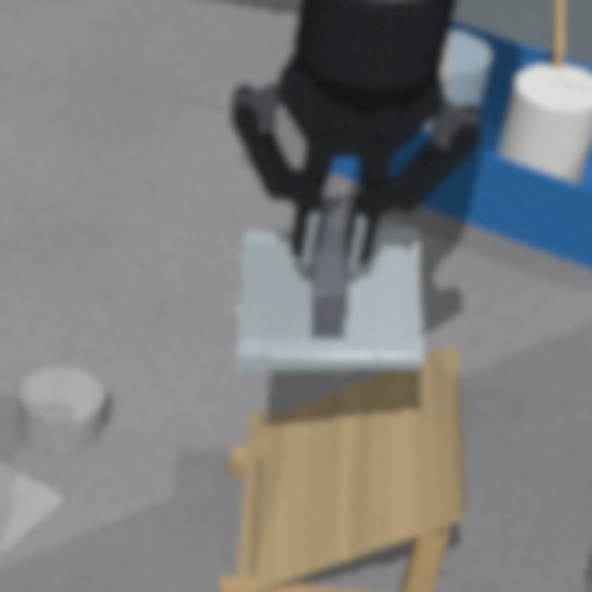

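View pics/t8.png

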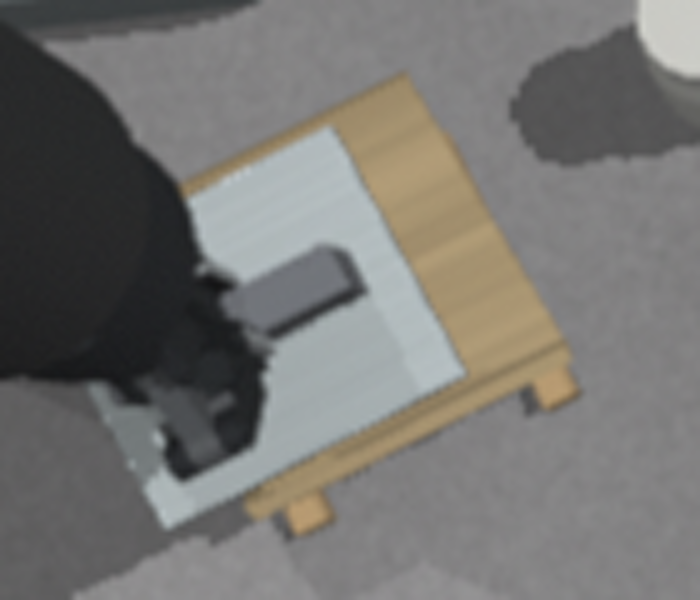

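In the hand, the plate's top face is about 20 mm below the TCP, and it is centred along the handle. It still leans roughly 8° toward the robot: the handle base is offset 4.5 mm from its top. I'll try a stronger squeeze on the way to the mould.

```bash
python3 -m handwheel '[{"delta_pos":[-13.2,-53.1,0],"spin":-0.53,"claw":1.2},{"delta_pos":[-13.2,-53.1,0],"spin":-0.53,"claw":1.2},{"delta_pos":[-13.2,-53.1,0],"spin":-0.53,"claw":1.2},{"delta_pos":[-13.2,-53.1,0],"spin":-0.53,"claw":1.2},{"delta_pos":[-13.2,-53.1,0],"spin":-0.53,"claw":1.2},{"delta_pos":[-13.2,-53.1,0],"spin":-0.53,"claw":1.2},{"delta_pos":[-13.2,-53.1,0],"spin":-0.53,"claw":1.2},{"delta_pos":[-13.2,-53.1,0],"spin":-0.53,"claw":1.2},{"delta_pos":[-13.2,-53.1,0],"spin":-0.53,"claw":1.2},{"delta_pos":[-13.2,-53.1,0],"spin":-0.53,"claw":1.2},{"delta_pos":[-13.2,-53.1,0],"spin":-0.53,"claw":1.2},{"delta_pos":[-13.2,-53.1,0],"spin":-0.53,"claw":1.2},{"delta_pos":[-13.2,-53.1,0],"spin":-0.53,"claw":1.2},{"delta_pos":[-13.2,-53.1,0],"spin":-0.53,"claw":1.2},{"delta_pos":[-13.2,-53.1,0],"spin":-0.53,"claw":1.2},{"delta_pos":[-13.2,-53.1,0],"spin":-0.53,"claw":1.2},{"delta_pos":[-13.2,-53.1,0],"spin":-0.53,"claw":1.2}]' 110
python3 inhand.py pics/w9.png
python3 - <<'E'
from h import *
im=cv2.imread("pics/w9.png");cv2.imwrite("pics/w9c.png",cv2.resize(im[140:420,170:440],None,fx=2.1,fy=2.1,interpolation=cv2.INTER_CUBIC))
E
```

```text
time: 9.65
tool_pos: [438.3, -328.4, 205.6]
tcp_rot: [-2.188, 0.064, 2.197]
ft_force: [0.1, 0.4, -3.6]
finger_gap: 0.186
[ 438.3 -328.4  205.6] jaw az 176.69 y az -93.31 tilt -0.999990836794666 [ 0.1  0.4 -3.6] 9.65
```

View pics/w9c.png

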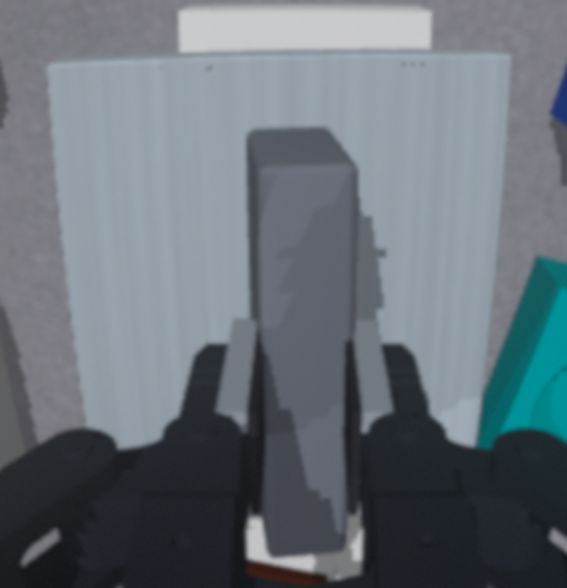

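The grip holds but the lean is unchanged, so I'll let the mould's rim level the plate: lower slowly at a low grip force so that it pivots in the pads, and watch the force.

```bash
python3 -m handwheel '[{"delta_pos":[0,0,-3],"spin":0,"claw":1.2},{"delta_pos":[0,0,-6],"spin":0,"claw":1.2},{"delta_pos":[0,0,-9],"spin":0,"claw":1.2},{"delta_pos":[0,0,-11],"spin":0,"claw":1.2},{"delta_pos":[0,0,-11.8],"spin":0,"claw":1.2},{"delta_pos":[0,0,-11.8],"spin":0,"claw":1.2},{"delta_pos":[0,0,-11.8],"spin":0,"claw":1.2}]' 40
python3 -m handwheel '[{"delta_pos":[0,0,-0.1],"spin":0,"claw":1.2},{"delta_pos":[0,0,-0.2],"spin":0,"claw":1.2},{"delta_pos":[0,0,-0.3],"spin":0,"claw":1.2},{"delta_pos":[0,0,-0.4],"spin":0,"claw":1.2}]' 30
python3 -m handwheel '[{"delta_pos":[0,0,-0.1],"spin":0,"claw":1.2},{"delta_pos":[0,0,-0.2],"spin":0,"claw":1.2},{"delta_pos":[0,0,-0.3],"spin":0,"claw":1.2}]' 25
```

```text
time: 10.28
tool_pos: [439.5, -327.8, 88.5]
tcp_rot: [-2.19, 0.062, 2.198]
ft_force: [0.6, -0.1, -2.5]
finger_gap: 0.183
time: 10.62
tool_pos: [439.9, -328.0, 85.3]
tcp_rot: [-2.192, 0.062, 2.196]
ft_force: [-0.4, 0.5, -3.1]
finger_gap: 0.182
time: 10.87
tool_pos: [440.0, -328.0, 82.4]
tcp_rot: [-2.192, 0.063, 2.196]
ft_force: [-0.2, -0.5, -2.9]
finger_gap: 0.178
```

```bash
python3 -m handwheel '[{"delta_pos":[-0.1,-0.05,-0.1],"spin":0,"claw":1.2},{"delta_pos":[-0.17,-0.08,-0.2],"spin":0,"claw":1.2},{"delta_pos":[-0.17,-0.08,-0.3],"spin":0,"claw":1.2},{"delta_pos":[-0.17,-0.08,-0.3],"spin":0,"claw":1.2}]' 25
python3 -m handwheel '[{"delta_pos":[0,0,-0.1],"spin":0,"claw":1.2},{"delta_pos":[0,0,-0.2],"spin":0,"claw":1.2},{"delta_pos":[0,0,-0.3],"spin":0,"claw":1.2}]' 25
python3 -m handwheel '[{"delta_pos":[0,0,-0.1],"spin":0,"claw":1.2},{"delta_pos":[0,0,-0.2],"spin":0,"claw":1.2}]' 20
python3 - <<'E'
from h import *
im=ctrl.capture("wrist");cv2.imwrite("pics/w10c.png",cv2.resize(im[140:420,170:440],None,fx=2.1,fy=2.1,interpolation=cv2.INTER_CUBIC))
s=ctrl.capture("scene");cv2.imwrite("pics/s10.png",cv2.resize(s[250:390,140:300],None,fx=4,fy=4,interpolation=cv2.INTER_CUBIC))
E
```

```text
time: 11.2
tool_pos: [438.0, -328.9, 79.1]
tcp_rot: [-2.192, 0.063, 2.196]
ft_force: [0.2, 0.8, -3.3]
finger_gap: 0.179
time: 11.45
tool_pos: [438.1, -328.8, 76.0]
tcp_rot: [-2.192, 0.063, 2.196]
ft_force: [-0.1, 0.3, -3.2]
finger_gap: 0.178
time: 11.62
tool_pos: [438.3, -329.0, 74.1]
tcp_rot: [-2.192, 0.063, 2.196]
ft_force: [0.1, 1.9, 2.1]
finger_gap: 0.183
```

View pics/w10c.png

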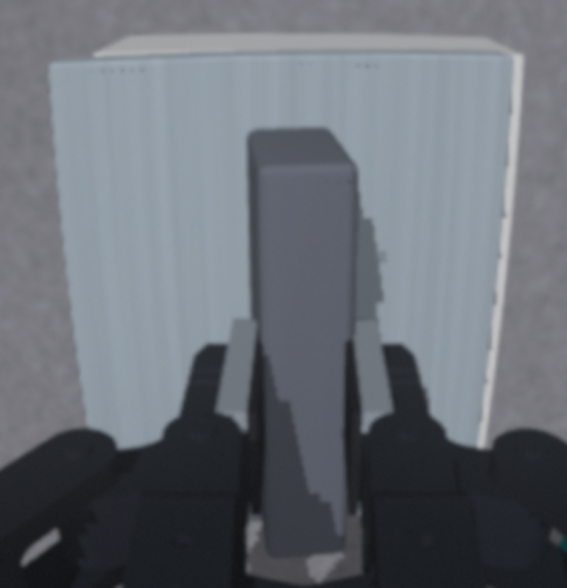

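View pics/s10.png

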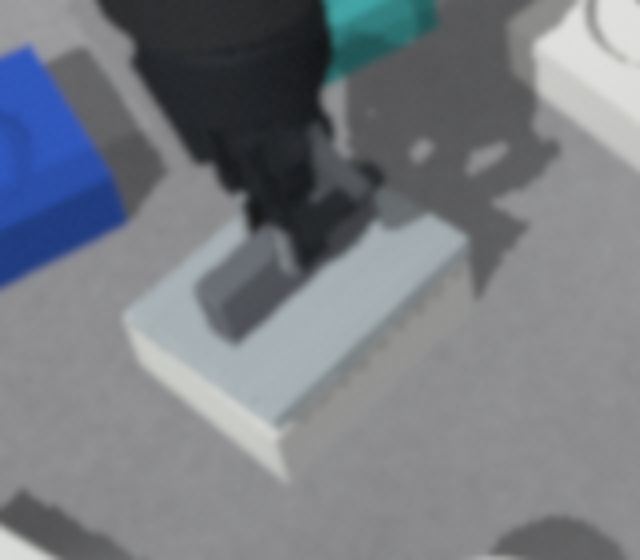

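The low (robot-side) edge has just touched at z=74. I'll continue 1 mm at a time at 20 N grip.

```bash
for i in 1 2; do :; done; python3 -m handwheel '[{"delta_pos":[0,0,-0.1],"spin":0,"claw":1.2},{"delta_pos":[0,0,-0.15],"spin":0,"claw":1.2},{"delta_pos":[0,0,-0.15],"spin":0,"claw":1.2}]' 20
python3 -m handwheel '[{"delta_pos":[0,0,-0.1],"spin":0,"claw":1.2},{"delta_pos":[0,0,-0.15],"spin":0,"claw":1.2},{"delta_pos":[0,0,-0.15],"spin":0,"claw":1.2}]' 20
```

```text
time: 11.97
tool_pos: [438.8, -329.0, 72.9]
tcp_rot: [-2.193, 0.063, 2.195]
ft_force: [1.1, -0.5, 1.4]
finger_gap: 0.182
time: 12.22
tool_pos: [439.2, -329.1, 72.2]
tcp_rot: [-2.195, 0.063, 2.195]
ft_force: [-0.5, 2.9, 8.3]
finger_gap: 0.182
```

```bash
python3 -m handwheel '[{"delta_pos":[0,0,-0.1],"spin":0,"claw":1.2},{"delta_pos":[0,0,-0.1],"spin":0,"claw":1.2}]' 20
python3 - <<'E'
from h import *
im=ctrl.capture("wrist");cv2.imwrite("pics/w11c.png",cv2.resize(im[140:420,170:440],None,fx=2.1,fy=2.1,interpolation=cv2.INTER_CUBIC))
E
```

```text
time: 12.38
tool_pos: [439.3, -329.1, 72.1]
tcp_rot: [-2.195, 0.063, 2.195]
ft_force: [-1.0, 3.2, 9.5]
finger_gap: 0.18
```

View pics/w11c.png

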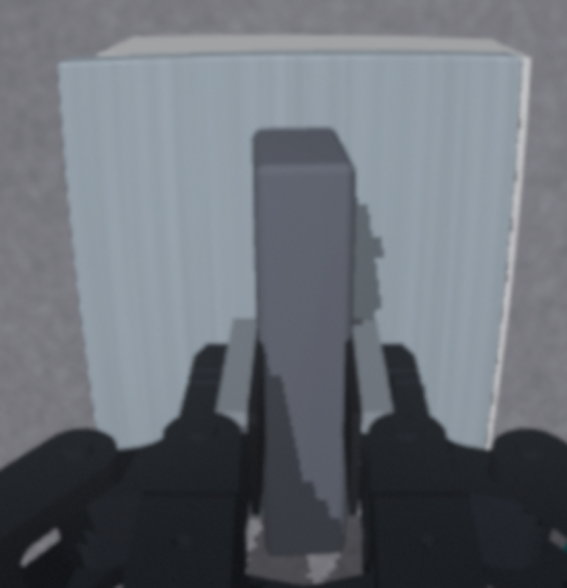

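The plate is rotating toward level: its corners are now at 59 and 522, from 49 and 512. I'll continue.

```bash
python3 -m handwheel '[{"delta_pos":[0,0,-0.1],"spin":0,"claw":1.2},{"delta_pos":[0,0,-0.2],"spin":0,"claw":1.2},{"delta_pos":[0,0,-0.2],"spin":0,"claw":1.2}]' 20
python3 -m handwheel '[{"delta_pos":[0,0,-0.15],"spin":0,"claw":1.2},{"delta_pos":[0,0,-0.2],"spin":0,"claw":1.2},{"delta_pos":[0,0,-0.2],"spin":0,"claw":1.2}]' 20
python3 - <<'E'
from h import *
im=ctrl.capture("wrist");cv2.imwrite("pics/w12c.png",cv2.resize(im[140:420,170:440],None,fx=2.1,fy=2.1,interpolation=cv2.INTER_CUBIC))
s=ctrl.capture("scene");cv2.imwrite("pics/s12.png",cv2.resize(s[250:390,140:300],None,fx=4,fy=4,interpolation=cv2.INTER_CUBIC))
E
```

```text
time: 12.68
tool_pos: [439.7, -329.2, 70.3]
tcp_rot: [-2.196, 0.063, 2.195]
ft_force: [1.1, 1.1, 3.5]
finger_gap: 0.182
time: 12.93
tool_pos: [440.3, -329.3, 69.5]
tcp_rot: [-2.198, 0.062, 2.195]
ft_force: [-0.8, 5.2, 14.2]
finger_gap: 0.185
```

View pics/w12c.png

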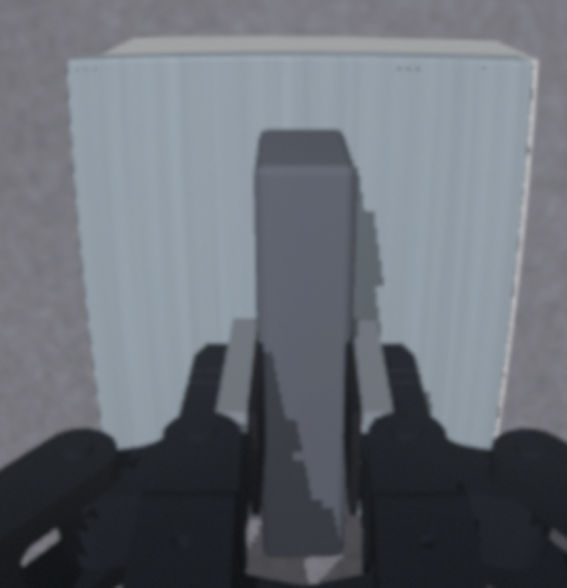

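View pics/s12.png

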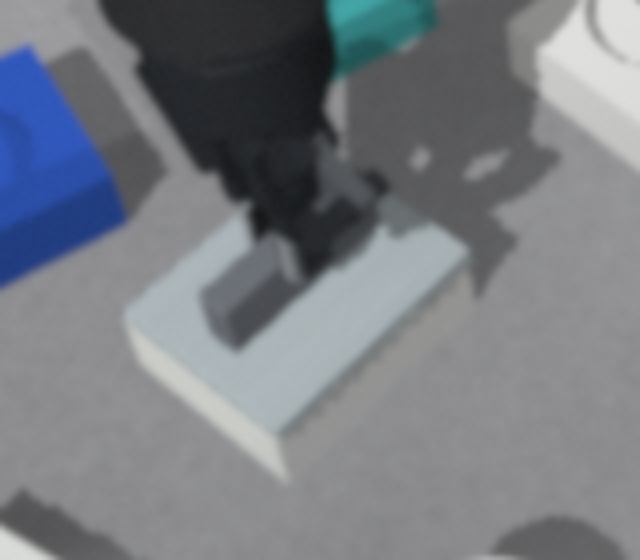

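Nearly level now. I'll lower a little more, then stop once the load becomes firm.

```bash
python3 -m handwheel '[{"delta_pos":[-0.05,0,-0.15],"spin":0,"claw":1.2},{"delta_pos":[-0.1,0,-0.2],"spin":0,"claw":1.2},{"delta_pos":[-0.1,0,-0.2],"spin":0,"claw":1.2}]' 20
python3 - <<'E'
from h import *
im=ctrl.capture("wrist");cv2.imwrite("pics/w13c.png",cv2.resize(im[140:420,170:440],None,fx=2.1,fy=2.1,interpolation=cv2.INTER_CUBIC))
s=ctrl.capture("scene");cv2.imwrite("pics/s13.png",cv2.resize(s[250:390,140:300],None,fx=4,fy=4,interpolation=cv2.INTER_CUBIC))
E
```

```text
time: 13.28
tool_pos: [440.4, -329.3, 69.3]
tcp_rot: [-2.201, 0.062, 2.194]
ft_force: [-0.9, 6.7, 19.0]
finger_gap: 0.178
```

View pics/w13c.png

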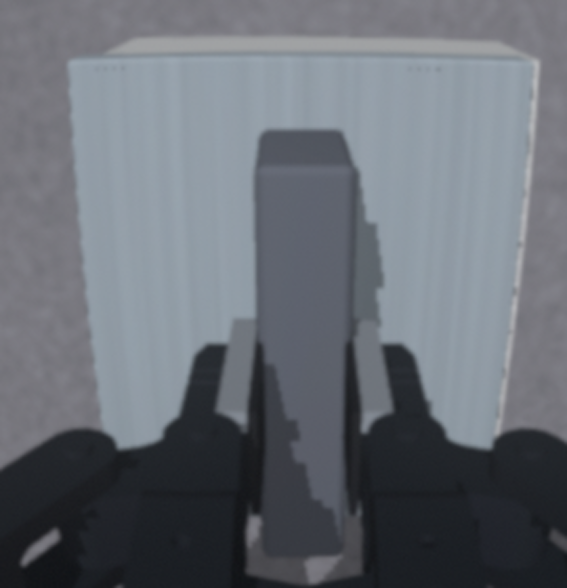

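View pics/s13.png

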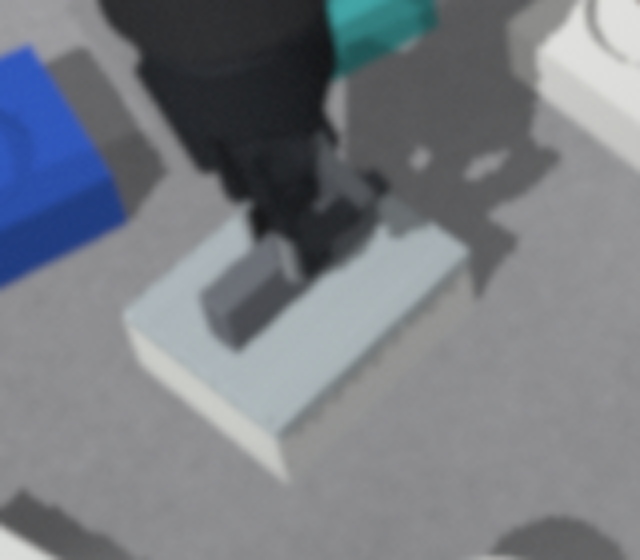

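The load is now firm at 19 N with no further travel, so the plate is seated. I'll release slowly with the preload taken off, then measure the alignment.

```bash
python3 -m handwheel '[{"delta_pos":[0,0,0.05],"spin":0,"claw":1.2},{"delta_pos":[0,0,0.1],"spin":0,"claw":1.2}]' 20
python3 -m handwheel '[{"delta_pos":[0,0,0],"spin":0,"claw":2.0},{"delta_pos":[0,0,0],"spin":0,"claw":2.6},{"delta_pos":[0,0,0],"spin":0,"claw":3.4},{"delta_pos":[0,0,0],"spin":0,"claw":3.4}]' 20
python3 -m handwheel '[{"delta_pos":[0,0,2],"spin":0,"claw":4.5},{"delta_pos":[0,0.5,6],"spin":0,"claw":6},{"delta_pos":[0,2,10],"spin":0,"claw":6},{"delta_pos":[0,4,13],"spin":0,"claw":6},{"delta_pos":[0,4,14],"spin":0,"claw":6},{"delta_pos":[0,4,14],"spin":0,"claw":6},{"delta_pos":[0,4,14],"spin":0,"claw":6}]' 20
python3 - <<'E'
from h import *
import pickle
m=ctrl.camera_model("wrist");im=ctrl.capture("wrist");cv2.imwrite("pics/w14.png",im);pickle.dump(m,open("w14.pkl","wb"))
E
```

```text
time: 13.55
tool_pos: [440.1, -329.2, 70.5]
tcp_rot: [-2.201, 0.062, 2.194]
ft_force: [-0.3, 1.0, 1.4]
finger_gap: 0.181
time: 13.88
tool_pos: [440.0, -329.3, 70.2]
tcp_rot: [-2.2, 0.062, 2.194]
ft_force: [0.1, 0.4, 0.1]
finger_gap: 0.399
time: 14.47
tool_pos: [440.2, -289.1, 210.5]
tcp_rot: [-2.202, 0.062, 2.193]
ft_force: [0.2, 0.2, -0.8]
finger_gap: 0.703
```

View pics/w14.png

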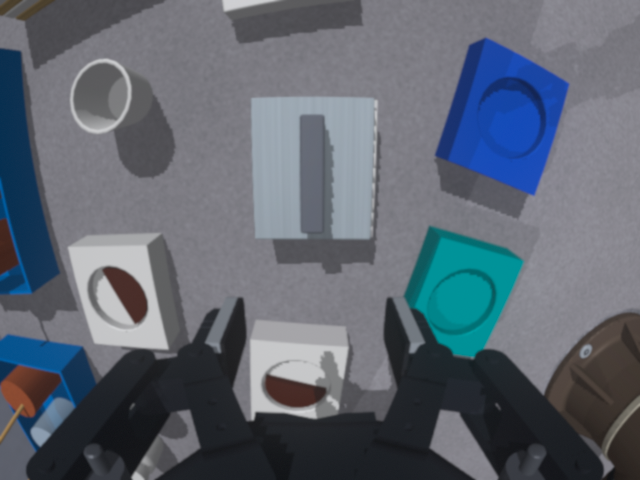

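The cover lies flat, spanning (252..375, 97..239). A thin white strip of mould top shows along its right edge (375–378). I'll measure it.

Run:
```python
from h import *
import pickle
m=pickle.load(open("w14.pkl","rb"));im=cv2.imread("pics/w14.png")
cv2.imwrite("pics/w14c.png",cv2.resize(im[85:255,240:395],None,fx=3.5,fy=3.5,interpolation=cv2.INTER_CUBIC))
for y in(130,180,220):print(y,im[y,368:386].tolist())
print([im[y,290].tolist() for y in range(92,102)])
hsv=cv2.cvtColor(im,cv2.COLOR_BGR2HSV);b=im.astype(int)
mask=((b.min(2)>125)).astype(np.uint8)*255
mask[:, :245]=0;mask[250:]=0;mask[:85]=0;mask[:,395:]=0
W=[]
for y in range(105,232,3):
    r=b[y];xs=np.arange(245,390)
    blue=[(x) for x in xs if r[x,0]-r[x,2]>6 and r[x].min()>110]
    if blue:W.append((y,blue[0],blue[-1]))
print(W[::6])
def edge(i,z=50):
    P=onz(m,[(w[i],w[0]) for w in W],z,True)[:,:2];vx,vy,x0,y0=cv2.fitLine(P.astype(np.float32),2,0,.01,.01).ravel();return (x0,y0,np.degrees(np.arctan2(vy,vx)))
print(edge(1),edge(2))
```

```text
130 [[179, 170, 158], [178, 168, 157], [175, 166, 154], [173, 164, 153], [169, 160, 150], [166, 160, 152], [176, 173, 169], [182, 181, 179], [166, 164, 163], [141, 136, 136], [131, 125, 125], [133, 126, 126], [136, 129, 129], [136, 128, 129], [135, 128, 128], [134, 127, 128], [134, 127, 127], [134, 127, 128]]
180 [[174, 164, 152], [172, 161, 151], [168, 159, 149], [161, 152, 142], [144, 138, 131], [133, 129, 126], [129, 125, 124], [116, 113, 113], [99, 94, 94], [90, 85, 85], [93, 88, 89], [106, 101, 101], [124, 117, 118], [132, 124, 125], [133, 126, 127], [133, 126, 127], [134, 126, 127], [132, 125, 126]]
220 [[168, 158, 148], [163, 154, 144], [150, 144, 136], [139, 135, 130], [132, 129, 127], [117, 113, 112], [98, 94, 93], [92, 87, 87], [105, 99, 99], [121, 114, 115], [130, 123, 123], [132, 125, 125], [132, 124, 125], [132, 124, 125], [132, 124, 125], [131, 124, 125], [131, 124, 125], [130, 123, 124]]
[[135, 127, 128], [134, 127, 127], [136, 128, 129], [138, 131, 131], [151, 142, 138], [169, 160, 151], [178, 168, 157], [179, 169, 157], [179, 169, 157], [179, 169, 157]]
[(105, np.int64(246), np.int64(389)), (123, np.int64(246), np.int64(389)), (141, np.int64(245), np.int64(389)), (159, np.int64(245), np.int64(389)), (177, np.int64(246), np.int64(389)), (195, np.int64(246), np.int64(389)), (213, np.int64(245), np.int64(389)), (231, np.int64(245), np.int64(389))]
(np.float32(497.1531), np.float32(-333.97095), np.float32(84.96689)) (np.float32(377.67398), np.float32(-327.81763), np.float32(89.21414))
```

View pics/w14c.png

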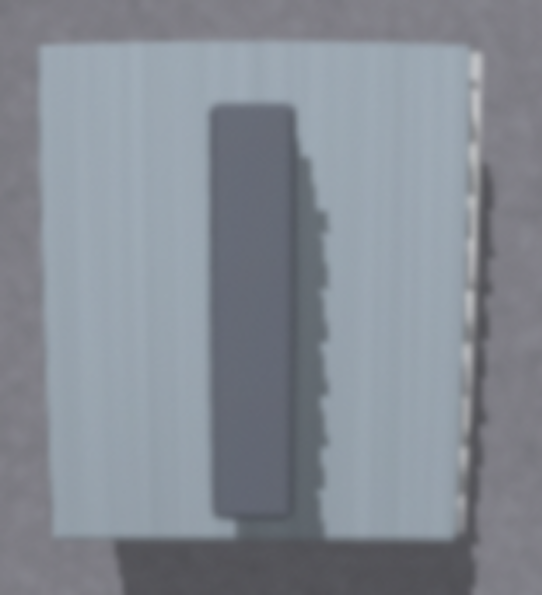

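Run:
```python
from h import *
import pickle
m=pickle.load(open("w14.pkl","rb"))
C=lambda x,y:(x/3.5+240-.36,y/3.5+85-.36)
P=onz(m,[C(40,45),C(468,45),C(456,538),C(53,538)],50,True)
print(P.round(1).tolist(),P.mean(0))
for a,b in((0,1),(3,2),(0,3),(1,2)):
    d=P[b]-P[a];print(np.linalg.norm(d).round(1),np.degrees(np.arctan2(d[1],d[0])).round(1))
print(onz(m,[C(482,55),C(467,535)],40,True).round(1).tolist())
print("white edge mould expected", [384.4,-386.2],[392,-265.6])
```

```text
[[487.7, -392.4, 50.0], [389.0, -387.0, 50.0], [394.8, -267.6, 50.0], [494.6, -272.7, 50.0]] [ 441.54135749 -329.91231558   50.        ]
98.8 176.9
100.0 177.0
119.9 86.7
119.6 87.3
[[384.2, -385.1, 40.0], [390.5, -264.9, 40.0]]
white edge mould expected [384.4, -386.2] [392, -265.6]
```

The cover is offset +3.1 mm in x and -0.9 mm in y, with a yaw error of 0.4°. I'd rather mend that: regrip the bar deeper, lift a few mm, shift it and set it down again.

```bash
python3 inhand.py pics/w15.png; python3 -m handwheel '[{"delta_pos":[0.1,-2,-2],"spin":0,"claw":4.6},{"delta_pos":[0.1,-4.05,-5],"spin":0,"claw":4.6},{"delta_pos":[0.1,-4.05,-8],"spin":0,"claw":4.6},{"delta_pos":[0.1,-4.05,-11],"spin":0,"claw":4.6},{"delta_pos":[0.1,-4.05,-13],"spin":0,"claw":4.6},{"delta_pos":[0.1,-4.05,-13],"spin":0,"claw":4.6},{"delta_pos":[0.1,-4.05,-13],"spin":0,"claw":4.6}]' 20
```

```text
[ 439.6 -289.1  209.4] jaw az 177.0 y az -93.0 tilt -0.9999905368273097 [ 0.6 -0.5  0.2] 14.5167
time: 15.15
tool_pos: [438.8, -329.6, 76.9]
tcp_rot: [-2.191, 0.061, 2.2]
ft_force: [0.0, 0.1, 0.0]
finger_gap: 0.537
```

```bash
python3 -m handwheel '[{"delta_pos":[0.25,0,-0.5],"spin":0,"claw":4.0},{"delta_pos":[0.25,0,-1.0],"spin":0,"claw":4.0},{"delta_pos":[0.25,0,-1.5],"spin":0,"claw":4.0},{"delta_pos":[0.25,0,-1.7],"spin":0,"claw":4.0},{"delta_pos":[0.25,0,-1.7],"spin":0,"claw":4.0},{"delta_pos":[0.25,0,-1.7],"spin":0,"claw":4.0}]' 20
python3 -m handwheel '[{"delta_pos":[0,0,0],"spin":0,"claw":3.0},{"delta_pos":[0,0,0],"spin":0,"claw":2.2},{"delta_pos":[0,0,0],"spin":0,"claw":1.3},{"delta_pos":[0,0,0],"spin":0,"claw":1.3},{"delta_pos":[0,0,0],"spin":0,"claw":1.3}]' 40; python3 inhand.py pics/w16.png
```

```text
time: 15.65
tool_pos: [441.4, -329.6, 60.2]
tcp_rot: [-2.192, 0.061, 2.2]
ft_force: [-1.2, 0.3, -0.6]
finger_gap: 0.469
time: 16.07
tool_pos: [441.6, -329.7, 60.7]
tcp_rot: [-2.193, 0.061, 2.2]
ft_force: [-0.9, 1.4, 5.8]
finger_gap: 0.202
[ 441.6 -329.7   60.7] jaw az 176.98 y az -93.02 tilt -0.999990918972183 [-0.9  1.4  5.8] 16.0667
```

```bash
python3 -m handwheel '[{"delta_pos":[0,0,0.3],"spin":0,"claw":1.3},{"delta_pos":[0,0,0.6],"spin":0,"claw":1.3},{"delta_pos":[-0.15,0.05,0.7],"spin":-0.008,"claw":1.3},{"delta_pos":[-0.32,0.09,0.7],"spin":-0.008,"claw":1.3},{"delta_pos":[-0.32,0.09,0.7],"spin":-0.008,"claw":1.3},{"delta_pos":[-0.32,0.09,0.7],"spin":-0.008,"claw":1.3}]' 40; python3 inhand.py pics/w17.png
```

```text
time: 16.62
tool_pos: [438.1, -328.7, 67.5]
tcp_rot: [-2.188, 0.07, 2.196]
ft_force: [1.4, -0.1, -4.1]
finger_gap: 0.202
[ 438.1 -328.7   67.5] jaw az 176.51 y az -93.49 tilt -0.9999899466840036 [ 1.4 -0.1 -4.1] 16.6167
```

View pics/w17.png

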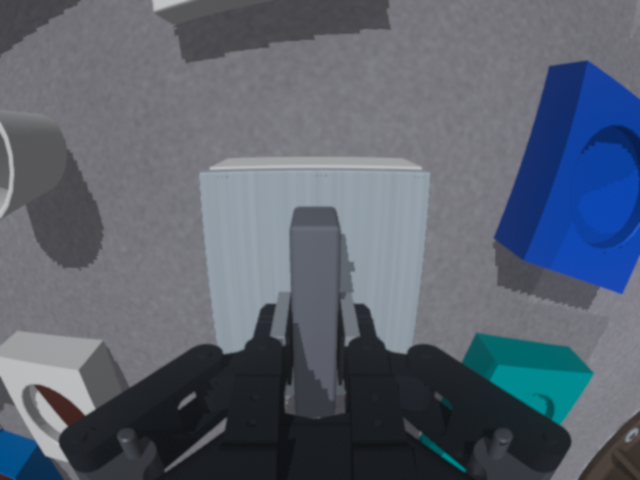

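The cover is level, and the mould shows symmetrically under it (210..420 against the cover's 202..428). I'll lower it gently.

```bash
python3 -m handwheel '[{"delta_pos":[0,0,-0.15],"spin":0,"claw":1.3},{"delta_pos":[0,0,-0.3],"spin":0,"claw":1.3},{"delta_pos":[0,0,-0.45],"spin":0,"claw":1.3},{"delta_pos":[0,0,-0.55],"spin":0,"claw":1.3},{"delta_pos":[0,0,-0.55],"spin":0,"claw":1.3}]' 30
python3 -m handwheel '[{"delta_pos":[0.02,0,-0.08],"spin":0,"claw":1.3},{"delta_pos":[0.02,0,-0.14],"spin":0,"claw":1.3},{"delta_pos":[0.02,0,-0.14],"spin":0,"claw":1.3}]' 30
```

```text
time: 17.08
tool_pos: [438.0, -328.7, 61.6]
tcp_rot: [-2.187, 0.07, 2.196]
ft_force: [0.1, 0.5, -3.5]
finger_gap: 0.203
time: 17.33
tool_pos: [438.3, -328.8, 60.7]
tcp_rot: [-2.188, 0.07, 2.196]
ft_force: [-1.5, 1.8, 2.8]
finger_gap: 0.202
```

```bash
python3 -m handwheel '[{"delta_pos":[0,0,-0.06],"spin":0,"claw":1.3},{"delta_pos":[0,0,-0.06],"spin":0,"claw":1.3}]' 20
python3 -m handwheel '[{"delta_pos":[0,0,0],"spin":0,"claw":1.8},{"delta_pos":[0,0,0.05],"spin":0,"claw":2.4},{"delta_pos":[0,0,0.1],"spin":0,"claw":3.2},{"delta_pos":[0,0,0.1],"spin":0,"claw":4},{"delta_pos":[0,0,0.1],"spin":0,"claw":4}]' 20
python3 -m handwheel '[{"delta_pos":[0,0,2],"spin":0,"claw":4.5},{"delta_pos":[0,0,5],"spin":0,"claw":6},{"delta_pos":[0,2,9],"spin":0,"claw":6},{"delta_pos":[0,4,13],"spin":0,"claw":6},{"delta_pos":[0,4,15],"spin":0,"claw":6},{"delta_pos":[0,4,15],"spin":0,"claw":6},{"delta_pos":[0,4,15],"spin":0,"claw":6},{"delta_pos":[0,4,15],"spin":0,"claw":6}]' 20
python3 - <<'E'
from h import *
import pickle
m=ctrl.camera_model("wrist");im=ctrl.capture("wrist");cv2.imwrite("pics/w18.png",im);pickle.dump(m,open("w18.pkl","wb"))
cv2.imwrite("pics/w18c.png",cv2.resize(im[85:255,240:395],None,fx=3.5,fy=3.5,interpolation=cv2.INTER_CUBIC))
s=ctrl.capture("scene");cv2.imwrite("pics/s18.png",s)
E
```

```text
time: 17.5
tool_pos: [438.3, -328.8, 60.7]
tcp_rot: [-2.188, 0.07, 2.196]
ft_force: [-2.9, 2.1, 5.7]
finger_gap: 0.204
time: 17.92
tool_pos: [438.5, -328.9, 61.8]
tcp_rot: [-2.189, 0.07, 2.196]
ft_force: [-0.8, -0.6, -0.1]
finger_gap: 0.466
time: 18.58
tool_pos: [438.3, -288.6, 211.5]
tcp_rot: [-2.189, 0.069, 2.196]
ft_force: [-0.9, 0.9, -0.4]
finger_gap: 0.706
```

View pics/w18c.png

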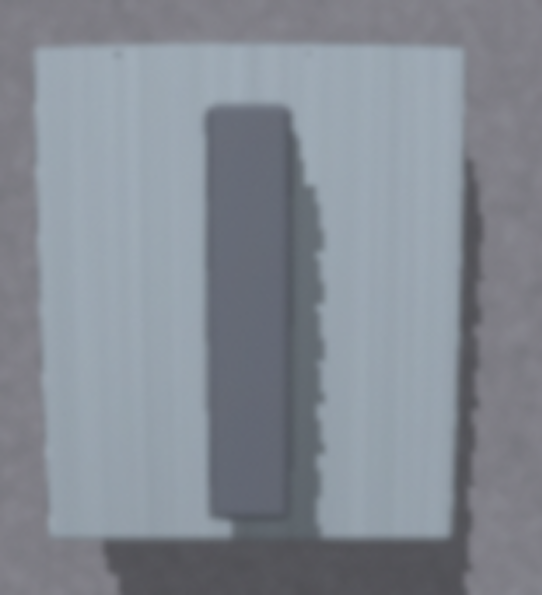

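View pics/s18.png

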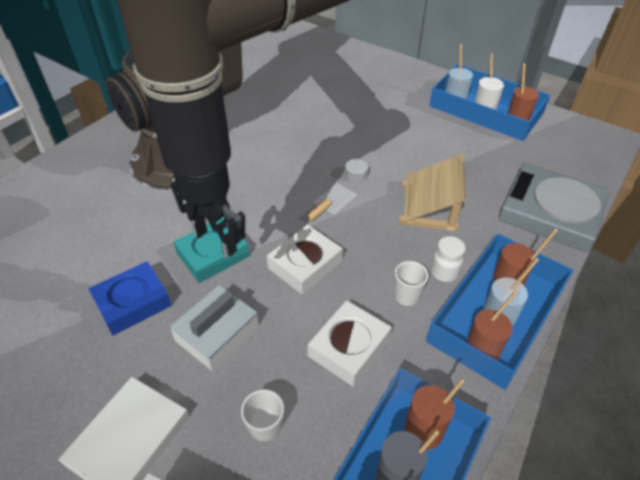

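The cover lies flat at scene (214,325) with no mould rim showing on any side. Everything else is as it was. I'll do a final measurement, then hand in.

Run:
```python
from h import *
import pickle
m=pickle.load(open("w18.pkl","rb"))
C=lambda x,y:(x/3.5+240-.36,y/3.5+85-.36)
P=onz(m,[C(35,46),C(464,46),C(451,538),C(50,538)],50,True)
print(P.mean(0).round(1))
for a,b in((0,1),(3,2),(0,3),(1,2)):
    d=P[b]-P[a];print(np.linalg.norm(d).round(1),np.degrees(np.arctan2(d[1],d[0])).round(1))
print(ctrl.read_state()["time"],ctrl.sign_off())
```

```text
[ 439.1 -329.    50. ]
99.3 176.4
99.8 176.4
119.9 86.4
119.8 86.6
the job is handed in; nothing more can be done
18.6833 None
```

The cover plate now lies flat on the full mould, the one at top-view pixel (447,277), and the job was handed in at 18.7 s. I checked the whole disc in an enlarged crop before reaching for anything.

**How it went:** The tool can't tilt, so I closed the jaws on the leaning handle and rose slowly, which let the plate swing nearly level as it came off the stand. About 8° of lean remained, and the mould's rim took that out as I lowered the cover. The first placing was about 3 mm off in x, so I regripped deeper, lifted 7 mm, shifted and set it down again gently, with contact force under 10 N.

**Last checks:**

| | Centre (mm) | Yaw |
|---|---|---|
| Cover | (439.1, -329.0) | about -3.5° |
| Mould | (438.5, -329.1) | -3.5 to -3.6° |

- **Alignment:** The error is under 1 mm, with camera calibration good to about 2 mm, and no mould rim shows around the edge.
- **Surroundings:** In the scene view the other objects look as they did at the start, and the gripper is clear.

**What disagreed:** The stereo height of the cover on the stand came out a few mm lower than the description implied. The far finger touched the plate with about 10 N before the grasp. The resin disc is hidden under the cover, so I could not look at it again.

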